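# Pin the burr carrier of a coffee grinder's grinding chamber

### The arm

A 6-joint arm with a two-finger parallel gripper is mounted at the origin on the work surface. World frame = base frame: x ahead of the robot, y to its left, z up, the work surface at z = 0. Lengths are in m, angles in rad, forces in N, time in s.
With the tool pointing down it reaches from about 0.275 to 0.825 m from the base axis. Payload 4.9 kg.
Tool frame: the origin (TCP) lies midway between the tips of the shut fingers; the grasp point (between the pads) lies ctrl.tcp_to_grasp behind it (ctrl.tcp_to_grasp is the distance from the TCP to the grasp point, in m); z points along the fingers, y is the direction in which the jaws open and shut (so a half turn about z gives the same grasp; the last joint's range is limited). The gripper opens to 85 mm and grips with 20 to 120 N. Pads are 22 mm wide; open, the fingers measure 114 mm over their backs; the gripper's body (76 mm by 85 mm) begins 54 mm behind the grasp point. The pads swing forward as they close: fully open they stand 13 mm farther back than shut.
Start: joints at [-1.242, 0.326, -0.193, 1.052, 0, 1.437], TCP at [0.246, -0.492, 0.231] pointing down, gripper open.
Joint ranges: [-2.65, 2.65], [-0.97, 1.79], [-1.3, 1.35], [-1.93, 2.1], [-1.47, 1.37], [-3.14, 3.14]. Speed limits (rad/s): [2.57, 2.57, 3.14, 3.14, 3.14, 3.14].

### API

Orientations are given as a unit quaternion [x, y, z, w].
In Python, from cell import ctrl gives the robot as it stands.
- The arm moves only by the shell command python3 -m inch 'ROWS'. ROWS is JSON, a list of rows, each a list of 3 entries, a list of its own where there are three numbers: the shift along the tool's x, y, z in mm, then the turn, a rotation vector about the tool's x, y, z in degrees, then the finger opening in mm, from 0 to 85.4. In form: [[[tx, ty, tz], [rx, ry, rz], fingers], ...]. A call has 1 to 8 rows; each row shifts and turns the commanded pose from where the row before left it, along the tool's axes as they then stand; what a row does not reach is not made up. A row lasts 1/12 s, in which the tool goes at most 41.7 mm and 7.16 degrees, less where a joint would pass 70% of its speed; a pose out of reach is approached as far as the arm can. A call is refused whole if a number of a shift passes 41.7 or a number of a turn 7.16, either way. A call with a gripper value outside its range is refused whole. The fingers move at their own pace and stop on an object; the grip force is fixed at half the most. Time passes only in rows, so rows that do not move let the fingers close. It gives the time, the measured TCP pose, the force and the opening at its end, in the units of the state.
- ctrl.get_obs(): the state, without advancing time (a new reading comes with each control period).
- ctrl.read_camera(name): name is "scene" or "top" or "wrist"; returns the picture (400x640x3 uint8, blue, green, red); there is no depth.
- ctrl.camera_model(name): a dict with "fx", "fy", "cx", "cy" (pixels), "T" (4x4, takes a point from camera to world coordinates); the wrist camera has in their place "T_tool_cam" (4x4, takes a point from camera to tool coordinates, whose origin is the TCP and whose axes are the flange's). Camera axes: x right, y down, z forward; pixel columns grow to the right and rows downward; lengths in m; the calibration is good to about 2 mm. A picture is of the moment at which its call begins: read the wrist's pose just before it. camera_model takes no time and is no camera call.
- ctrl.finish_job(): hands the job in, once; it reports no verdict.
The state is a dict: "time_s": time; "joint_pos": joint angles; "qvel": joint speeds; "joint_torque": joint torques, N m; "ee_pos": TCP position; "ee_rot": TCP orientation; "ft_force": force on the tool from outside, world axes, zero at the start; "wrist_torque": the same for the moment, N m; "width": finger opening in m.
Only numpy, scipy, OpenCV 4.12 (cv2) and the standard library are available. Lean on these libraries where they do the work, as an engineer would, in place of code of your own. Each camera call takes 0.05 s, during which the arm holds its last target.

### The job

The grinding chamber of the coffee grinder stands on the counter for service. Take the red-handled locking pin out of its wooden holder, put it through the slot in the chamber's cover, feel along with its tip for the hidden hole of the burr carrier underneath, let it drop in fully home until its brass flange lies flush on the cover, and let go. Feel gently, never pushing harder than about 20 N, and leave the jug, cup, brush and burr ring where they are.

Things in the scene. Friction and masses are not known exactly. Their poses are not given: they have to be found in the camera images.
- chamber: grinding chamber, fixed: a grey box 170 x 170 mm, 100 mm high, with a bright aluminium cover 6 mm thick as its top. Origin: centre of its underside; z up. One straight slot runs through the cover, centred at (0, +35, 100) mm in this frame. Otherwise the cover bears only a flat brass ring and screw heads, up to 5 mm high.
- slot (a point): middle of the slot, level with the cover's top; x along the slot, z up. The slot is 72 mm long, 13 mm wide, square-ended. A black split dust lip closes it to the eye, so nothing below can be seen; the pin passes it without resistance. Under it lies the hidden burr carrier.
- carrier_face (a point): point 16 mm straight below the slot's middle, on the carrier's flat top (12 mm thick, room below). Its one hole, 12 mm wide with 1 mm chamfer, is centred across the slot, up to 24 mm either way along it from this point, unknown. The carrier won't slide along; it sits on springs: yields down from about 2.5 N, 1 mm per further 2.5 N, 5 mm at most. Over the hole the pin loses its support.
- pin: locking pin, loose, about 90 g, upright in the holder. Steel shank 10 mm thick, 45 mm long, pointing down, the last 2 mm tapering to a flat tip 8 mm wide; brass flange 24 mm wide, 5 mm thick; above it a red square handle 16 x 16 mm, 40 mm tall. Origin: on its axis at the flange's underside (level with the cover's top when home); z up, x and y square to the handle's faces.
- pin_tip (a point): tip of the pin, on its axis, 45 mm below its origin
- holder: wooden block, fixed, 62 x 62 mm and 55 mm high, with a 13 mm hole right through the middle in which the pin stands, its flange resting on the block's top. Origin: centre of its underside.
- jug: steel jug, loose, 84 mm wide and 95 mm high, handle to its +y; origin at the centre of its underside; bystander
- cup: white mug, loose, 72 mm wide and 65 mm high, handle to its +y; origin at the centre of its underside; bystander
- brush: hand brush lying flat, loose; origin at its underside, x along it; bystander
- burr: steel burr ring lying flat, loose, 64 mm outside, 36 mm inside, 12 mm high; origin at the centre of its underside; bystander
There are look-alikes about, which are no part of the job. Of the things like the chamber, leave any that is blue; of the rest the larger one is meant.

How it is judged:
By the outcome, as a careful person would: the job done as asked, in the order asked, and still so for the second after the job is handed in, with the robot touching nothing.
It also fails if it takes over 58 s, if anything falls off the work surface, if the arm or the gripper's body presses on something with over 40 N, if the wrist force passes 120 N, or if a joint passes its speed limit or range.

## Working session

There is one attempt and no reset: what is moved stays moved. The work goes in short steps, Python scripts to look and compute and a shell command to move; the robot and the scene stay as the last step left them, time stands still between calls to the robot, and variables do not carry over. Pictures are saved under pics/ and viewed, and the job is handed in when it is done.

```bash
ls; mkdir -p pics; python3 - <<'E'
from cell import ctrl
import cv2
o=ctrl.get_obs()
print({k:o[k] for k in ('time_s','ee_pos','ee_rot','ft_force','width','joint_pos')}, ctrl.tcp_to_grasp)
for n in('scene','top','wrist'):
    cv2.imwrite(f'pics/{n}0.png',ctrl.read_camera(n)); print(n,ctrl.camera_model(n))
E
```

```text
pics
{'time_s': 0.0, 'ee_pos': array([ 0.24536421, -0.49158678,  0.23049495]), 'ee_rot': array([ 9.73350249e-01,  2.29321954e-01, -8.35654809e-05, -8.52408530e-04]), 'ft_force': array([ 0.18864899,  0.47148402, -0.28644419]), 'width': 0.08532016416159278, 'joint_pos': array([-1.24221055e+00,  3.26935250e-01, -1.93614331e-01,  1.05195974e+00,
       -8.86648601e-07,  1.43661990e+00])} 0.0187
scene {'fx': 418.76639307409727, 'fy': 418.76639307409727, 'cx': 322.0958134100878, 'cy': 193.35772022320455, 'T': array([[-0.80116612,  0.38453441, -0.45854786,  0.99183547],
       [ 0.59840724,  0.5065054 , -0.62077456,  0.62531399],
       [-0.00645221, -0.7717419 , -0.63590314,  0.71087188],
       [ 0.        ,  0.        ,  0.        ,  1.        ]])}
top {'fx': 434.70329700190933, 'fy': 434.70329700190933, 'cx': 320.73953905535114, 'cy': 195.19192177812258, 'T': array([[-0.00673472, -0.99863401,  0.05181471,  0.50498821],
       [-0.99991656,  0.00615407, -0.01135758,  0.0164206 ],
       [ 0.01102319, -0.05188688, -0.99859213,  1.1808213 ],
       [ 0.        ,  0.        ,  0.        ,  1.        ]])}
wrist {'fx': 315.28725356996273, 'fy': 315.28725356996273, 'cx': 321.5081719828603, 'cy': 199.7652017536403, 'T_tool_cam': array([[-1.09938152e-03, -9.58742725e-01, -2.84273072e-01,
         7.27779105e-02],
       [ 9.99999388e-01, -1.01798666e-03, -4.34066943e-04,
        -3.95527294e-04],
       [ 1.26772329e-04, -2.84273375e-01,  9.58743257e-01,
        -1.41806179e-01],
       [ 0.00000000e+00,  0.00000000e+00,  0.00000000e+00,
         1.00000000e+00]])}
```

View pics/scene0.png

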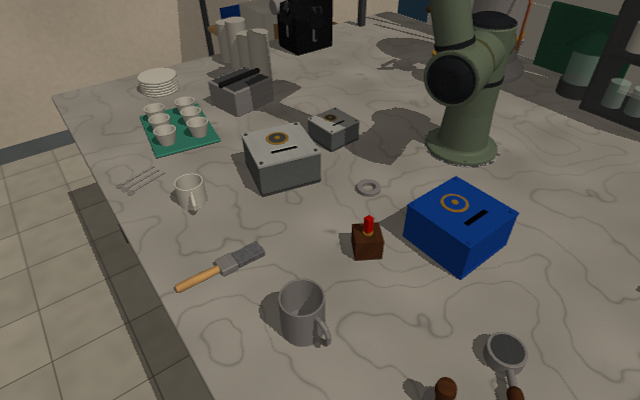

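View pics/top0.png

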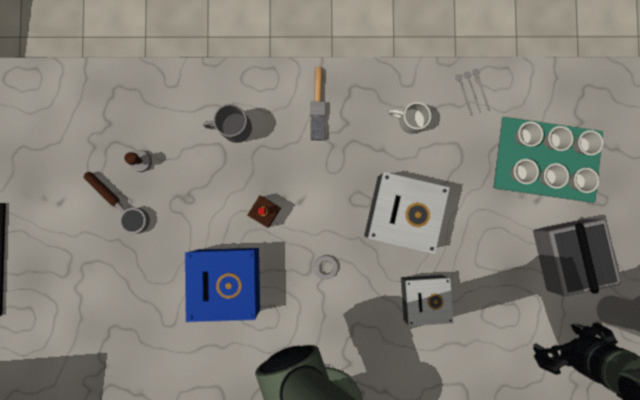

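View pics/wrist0.png

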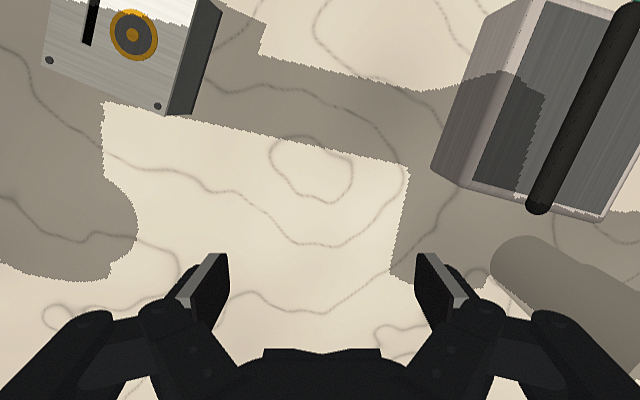

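The meant chamber is the larger grey one: top view (410,212), scene (282,157). The holder and pin are at top (264,211), scene (368,235). I'll zoom in to get exact pixels.

```bash
python3 - <<'E'
import cv2,numpy as np
t=cv2.imread('pics/top0.png');s=cv2.imread('pics/scene0.png')
z=lambda im,x,y,w,h,k:cv2.resize(im[y:y+h,x:x+w],None,fx=k,fy=k,interpolation=cv2.INTER_CUBIC)
a=z(t,360,165,100,100,4);b=z(s,235,110,100,100,4)
c=z(t,239,186,50,50,4);d=z(s,343,205,50,60,4)
cv2.imwrite('pics/z1.png',np.hstack([a,b]))
c=cv2.resize(c,(400,400));d=z(s,343,205,60,60,4);d=cv2.resize(d,(400,400))
cv2.imwrite('pics/z2.png',np.hstack([c,d]))
E
```

```text
(no output)
```

View pics/z1.png

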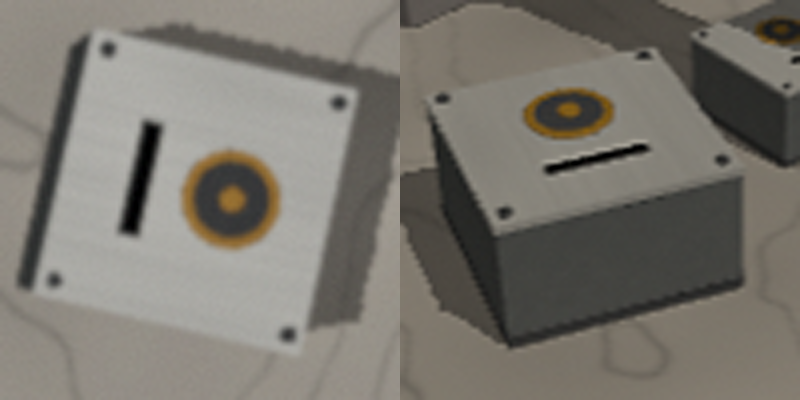

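View pics/z2.png

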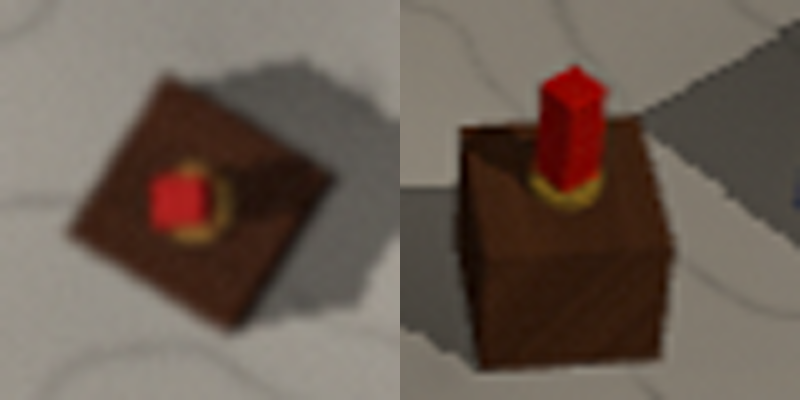

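```bash
cat > h.py <<'E'
import numpy as np,cv2
from cell import ctrl
from scipy.spatial.transform import Rotation as R
def ray(m,px,T=None):
    T=m['T'] if T is None else T
    d=np.array([(px[0]-m['cx'])/m['fx'],(px[1]-m['cy'])/m['fy'],1]); return T[:3,3],T[:3,:3]@d
def tri(rs):
    A=np.zeros((3,3));b=np.zeros(3)
    for o,d in rs:
        d=d/np.linalg.norm(d);P=np.eye(3)-np.outer(d,d);A+=P;b+=P@o
    x=np.linalg.solve(A,b)
    return x,[round(1e3*np.linalg.norm(np.cross(x-o,d/np.linalg.norm(d))),1) for o,d in rs]
def atz(r,z): o,d=r; return o+d*(z-o[2])/d[2]
def tool(o):
    T=np.eye(4);T[:3,:3]=R.from_quat(o['ee_rot']).as_matrix();T[:3,3]=o['ee_pos'];return T
E
python3 - <<'E'
from h import *
np.set_printoptions(precision=4,suppress=True)
mt,ms=ctrl.camera_model('top'),ctrl.camera_model('scene')
g=lambda u,v,k,x0,y0:((u+.5)/k-.5+x0,(v+.5)/k-.5+y0)
P={'slotA':((153,122),(146,169)),'slotB':((128,235),(248,149)),
'ring':((231,199),(169,110)),
's1':((108,49),(105,212)),'s2':((339,103),(43,99)),'s3':((54,280),(322,160)),'s4':((288,334),(244,56))}
Q={}
for n,(a,b) in P.items():
    ra=ray(mt,g(*a,4,360,165))
    best=min(([tri([ra,ray(ms,g(*P[m][1],4,235,110))]),m] for m in P),key=lambda e:max(e[0][1]))
    x,e=best[0];Q[n]=x
    print(n,best[1],x,e,'top@.1',atz(ra,.1))
ra=ray(mt,g(181,203,8,239,186));rb=ray(ms,g(173,86,400/60,343,205))
print('pintop',tri([ra,rb]),atz(ra,.1),atz(rb,.1))
fa=ray(mt,g(192,203,8,239,186));print('flange',atz(fa,.06))
for c in [(170,75),(335,180),(232,332),(68,234)]: print('holder',atz(ray(mt,g(*c,8,239,186)),.055))
for c in [(150,179),(201,172),(211,221),(157,231)]: print('handle corner',atz(ray(mt,g(*c,8,239,186)),.1))
E
```

```text
slotA slotA [ 0.5583 -0.1868  0.102 ] [np.float64(2.0), np.float64(2.0)] top@.1 [ 0.5601 -0.1883  0.1   ]
slotB s4 [ 0.4919 -0.1594  0.1748] [np.float64(1.3), np.float64(1.3)] top@.1 [ 0.4898 -0.1716  0.1   ]
ring ring [ 0.5104 -0.234   0.1054] [np.float64(1.6), np.float64(1.6)] top@.1 [ 0.5118 -0.2362  0.1   ]
s1 s1 [ 0.6043 -0.1595  0.1029] [np.float64(1.5), np.float64(1.5)] top@.1 [ 0.6059 -0.1609  0.1   ]
s2 s2 [ 0.5697 -0.3033  0.1025] [np.float64(1.6), np.float64(1.6)] top@.1 [ 0.5712 -0.3049  0.1   ]
s3 s3 [ 0.4614 -0.124   0.103 ] [np.float64(1.3), np.float64(1.3)] top@.1 [ 0.4623 -0.1252  0.1   ]
s4 s4 [ 0.4264 -0.2684  0.102 ] [np.float64(2.0), np.float64(2.0)] top@.1 [ 0.4279 -0.2701  0.1   ]
pintop (array([0.5218, 0.1532, 0.0998]), [np.float64(1.5), np.float64(1.5)]) [0.5229 0.1522 0.1   ] [0.5207 0.1542 0.1   ]
flange [0.5235 0.1537 0.06  ]
holder [0.565  0.1614 0.055 ]
holder [0.5307 0.1081 0.055 ]
holder [0.4819 0.1414 0.055 ]
holder [0.5138 0.1942 0.055 ]
handle corner [0.5304 0.1618 0.1   ]
handle corner [0.5324 0.146  0.1   ]
handle corner [0.5172 0.1429 0.1   ]
handle corner [0.5142 0.1596 0.1   ]
```

Slot centre comes out at about (0.5237, -0.180, 0.10) along a yaw of about -13.5°. The pin is at (0.522, 0.153) with its top at 0.0998 m, against 0.100 expected. Next I'll turn the tool to yaw 76.5° so the jaws run along the slot, and go above the slot for a wrist view.

```bash
python3 -m inch '[[[0,0,0],[0,0,-7.1],85],[[0,0,0],[0,0,-7.1],85],[[0,0,0],[0,0,-7.1],85],[[0,0,0],[0,0,-7.1],85],[[0,0,0],[0,0,-7.1],85],[[0,0,0],[0,0,-7.1],85],[[0,0,0],[0,0,-7.1],85]]'
cat >> h.py <<'E'
def plan(x,y,z,psi):
    o=ctrl.get_obs();T=tool(o);d=T[:3,:3].T@(np.array([x,y,z])-o['ee_pos'])*1e3
    p=np.degrees(np.arctan2(T[1,0],T[0,0]))
    print('t',round(o['time_s'],2),'tcp',o['ee_pos'].round(4),'psi',round(p,2),'tilt',T[:3,2].round(4),'F',o['ft_force'].round(2),'w',round(o['width'],4),'j',o['joint_pos'].round(2))
    print('shift mm',d.round(1),'turn z',round(-(psi-p),2))
E
python3 -c "
from h import *
plan(.523,-.19,.231,76.5)"
```

```text
time_s: 0.73
ee_pos: [0.2455, -0.4919, 0.2309]
ee_rot: [0.785, 0.62, 0.0, -0.0]
ft_force: [0.5, 0.7, -0.1]
width: 0.0851
t 0.73 tcp [ 0.2455 -0.4919  0.2309] psi 76.57 tilt [-2.e-04  7.e-04 -1.e+00] F [ 0.48  0.69 -0.08] w 0.0851 j [-1.24  0.33 -0.19  1.05  0.    0.56]
shift mm [3.581e+02 1.998e+02 1.000e-01] turn z 0.07
```

```bash
python3 -m inch '[[[29.8,16.7,0],[0,0,0],85],[[29.8,16.7,0],[0,0,0],85],[[29.8,16.7,0],[0,0,0],85],[[29.8,16.7,0],[0,0,0],85],[[29.8,16.7,0],[0,0,0],85],[[29.8,16.7,0],[0,0,0],85],[[29.8,16.7,0],[0,0,0],85]]'
python3 -m inch '[[[29.8,16.7,0],[0,0,0],85],[[29.8,16.7,0],[0,0,0],85],[[25,12,0],[0,0,0],85],[[0,0,0],[0,0,0],85],[[0,0,0],[0,0,0],85]]'
cat >> h.py <<'E'
def look(name):
    o=ctrl.get_obs();im=ctrl.read_camera('wrist');cv2.imwrite(f'pics/{name}.png',im)
    m=ctrl.camera_model('wrist');np.save(f'pics/{name}.npy',tool(o)@m['T_tool_cam']);return im
def wray(name,px): return ray(ctrl.camera_model('wrist'),px,np.load(f'pics/{name}.npy'))
E
python3 -c "
from h import *
look('w1');plan(.523,-.19,.231,76.5)"
```

```text
time_s: 1.32
ee_pos: [0.4095, -0.3159, 0.2311]
ee_rot: [0.787, 0.617, -0.0, -0.0]
ft_force: [0.3, 0.1, 1.0]
width: 0.085
time_s: 1.73
ee_pos: [0.4735, -0.2448, 0.2309]
ee_rot: [0.786, 0.618, -0.0, -0.0]
ft_force: [0.3, -0.5, 0.7]
width: 0.0848
t 1.78 tcp [ 0.4729 -0.2457  0.231 ] psi 76.29 tilt [-8.e-04 -0.e+00 -1.e+00] F [-0.6  -0.52  0.95] w 0.0847 j [-0.62  0.3  -0.24  1.04 -0.    1.19]
shift mm [66.  35.4 -0.1] turn z -0.21
```

View pics/w1.png

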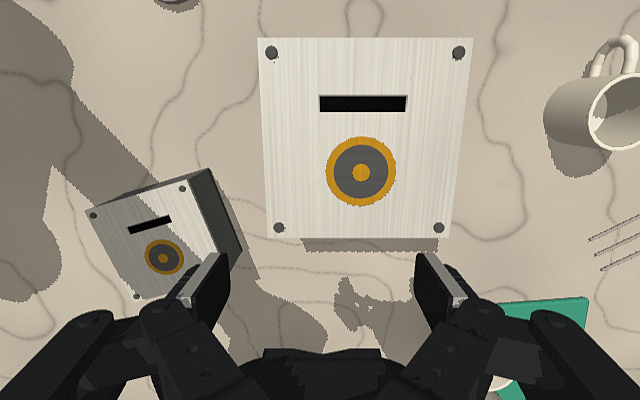

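This shows the large chamber's slot spanning about (319,104) to (407,104). I'll take a second view from above the slot.

```bash
python3 -m inch '[[[25,14,0],[0,0,0],85],[[25,14,0],[0,0,0],85],[[16,7,0],[0,0,0],85],[[0,0,0],[0,0,0],85],[[0,0,0],[0,0,0],85]]'
python3 -c "
from h import *
look('w2');plan(.522,.153,.231,99)"
```

```text
time_s: 2.2
ee_pos: [0.5223, -0.191, 0.231]
ee_rot: [0.787, 0.617, -0.0, -0.0]
ft_force: [-0.8, -0.4, 0.4]
width: 0.0848
t 2.25 tcp [ 0.5219 -0.1913  0.231 ] psi 76.15 tilt [-1.e-03 -3.e-04 -1.e+00] F [0.01 0.4  0.41] w 0.0849 j [-0.48  0.34 -0.18  1.06 -0.    1.33]
shift mm [ 3.343e+02 -8.240e+01 -1.000e-01] turn z -22.85
```

View pics/w2.png

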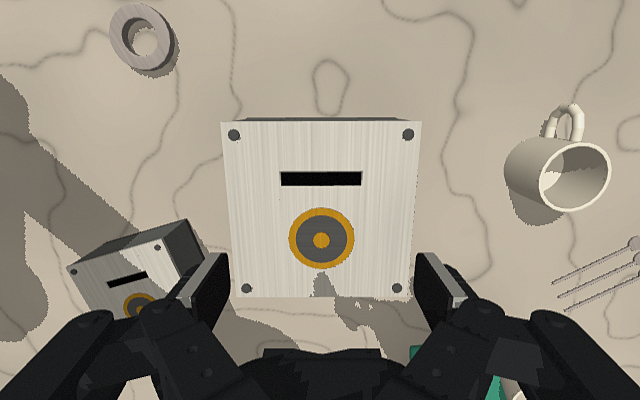

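Slot is at (280..362, 178.5). I'll find the slot's corners in code in both views.

```bash
python3 - <<'E'
from h import *
np.set_printoptions(precision=4,suppress=True)
box={'w1':(300,85,430,122),'w2':(265,160,380,198)}
E={}
for n,(x0,y0,x1,y1) in box.items():
    g=cv2.cvtColor(cv2.imread(f'pics/{n}.png'),6)[y0:y1,x0:x1]
    m=(g<110).astype(np.uint8)
    k,l,s,c=cv2.connectedComponentsWithStats(m);i=1+np.argmax(s[1:,4])
    p=np.argwhere(l==i)[:,::-1]+[x0,y0]
    cen=p.mean(0); u=np.linalg.svd(p-cen,full_matrices=False)[2][0]; u=u*np.sign(u[0]); t=(p-cen)@u
    L=t.max()-t.min()+1
    v=np.array([-u[1],u[0]]);print(n,cen,'len',L,'wid',np.ptp((p-cen)@v)+1)
    E[n]=[cen+u*(t.min()-.5),cen,cen+u*(t.max()+.5)]
mt=ctrl.camera_model('top')
for i in range(3):
    x,e=tri([wray('w1',E['w1'][i]),wray('w2',E['w2'][i])])
    print(x,e,'@.1',atz(wray('w1',E['w1'][i]),.1),atz(wray('w2',E['w2'][i]),.1))
a,b=[atz(wray('w2',E['w2'][i]),.1) for i in(0,2)];d=b-a;print('len',np.linalg.norm(d),'yaw',np.degrees(np.arctan2(d[1],d[0])))
E
```

```text
w1 [362.3452 103.469 ] len 87.99990919707241 wid 16.122791623428427
w2 [320.4237 178.36  ] len 82.0051192915065 wid 14.999632524388126
[ 0.4887 -0.1712  0.0989] [np.float64(0.1), np.float64(0.1)] @.1 [ 0.4888 -0.1712  0.1   ] [ 0.4889 -0.1709  0.1   ]
[ 0.5241 -0.1797  0.0987] [np.float64(0.1), np.float64(0.1)] @.1 [ 0.524  -0.1798  0.1   ] [ 0.5241 -0.1793  0.1   ]
[ 0.5597 -0.1883  0.0986] [np.float64(0.2), np.float64(0.2)] @.1 [ 0.5595 -0.1883  0.1   ] [ 0.5594 -0.1878  0.1   ]
len 0.07255375385850221 yaw -13.424588361410766
```

Slot is at (0.5241, -0.1796, 0.099), length 72.5 mm, yaw -13.4°, and all the measurements agree. On to the pin, with two views on the way.

```bash
python3 -m inch '[[[37,-9,0],[0,0,0],85],[[37,-9,0],[0,0,0],85],[[37,-9,0],[0,0,0],85],[[37,-9,0],[0,0,0],85],[[37,-9,0],[0,0,0],85],[[37,-9,0],[0,0,0],85],[[37,-9,0],[0,0,0],85]]'
python3 -m inch '[[[0,0,0],[0,0,-7],85],[[0,0,0],[0,0,-7],85],[[0,0,0],[0,0,-7],85],[[0,0,0],[0,0,-1.8],85],[[0,0,0],[0,0,0],85]]'
python3 -c "
from h import *
look('w3');plan(.522,.153,.231,99)"
```

```text
time_s: 2.83
ee_pos: [0.5228, 0.0761, 0.2315]
ee_rot: [0.788, 0.616, -0.0, 0.0]
ft_force: [0.4, -0.2, 0.5]
width: 0.0847
time_s: 3.25
ee_pos: [0.5231, 0.0747, 0.2313]
ee_rot: [0.65, 0.76, -0.0, 0.0]
ft_force: [-0.0, -0.3, -0.8]
width: 0.0849
t 3.3 tcp [0.5231 0.0748 0.2313] psi 98.84 tilt [-2.e-04 -3.e-04 -1.e+00] F [ 0.16 -0.98 -0.46] w 0.085 j [ 0.    0.29 -0.25  1.04 -0.    1.42]
shift mm [77.4 10.9  0.3] turn z -0.16
```

View pics/w3.png

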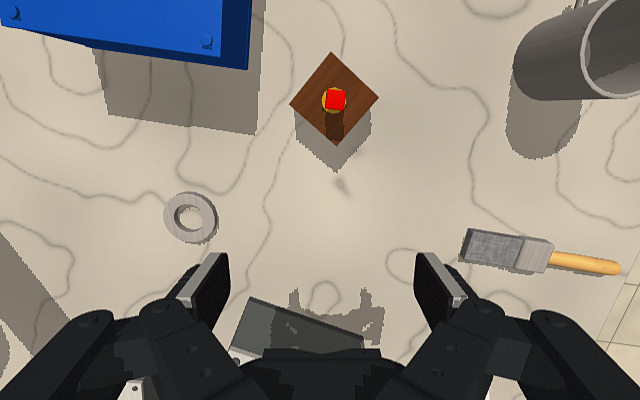

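Pin handle at (335,99), holder around it. The jug is well to the right, clear of the fingers. Second view from above the pin.

```bash
python3 -m inch '[[[26,4,0],[0,0,0],85],[[26,4,0],[0,0,0],85],[[15,3,0],[0,0,0],85],[[0,0,0],[0,0,0],85],[[0,0,0],[0,0,0],85]]'
python3 - <<'E'
from h import *
np.set_printoptions(precision=4,suppress=True)
look('w4');plan(.522,.153,.231,99)
C={}
for n in('w3','w4'):
    im=cv2.imread(f'pics/{n}.png').astype(int)
    top=((im[...,2]>200)&(im[...,1]<60)).astype(np.uint8)
    k,l,s,c=cv2.connectedComponentsWithStats(top);i=1+np.argmax(s[1:,4]);
    p=np.argwhere(l==i)[:,::-1].astype(np.float32); print(n,s[i],c[i],cv2.minAreaRect(p))
w4=cv2.imread('pics/w4.png')
cv2.imwrite('pics/w4z.png',np.hstack([cv2.resize(cv2.imread('pics/w3.png')[50:150,285:385],(400,400)),cv2.resize(w4[130:230,270:370],(400,400))]))
E
```

```text
time_s: 3.72
ee_pos: [0.5236, 0.1436, 0.2312]
ee_rot: [0.65, 0.76, -0.0, 0.0]
ft_force: [0.9, -0.9, 0.6]
width: 0.0852
t 3.77 tcp [0.5236 0.1432 0.2312] psi 98.95 tilt [-0.0002 -0.0008 -1.    ] F [-0.32 -0.88  0.42] w 0.0849 j [ 0.13  0.31 -0.21  1.05 -0.    1.55]
shift mm [10.  -0.1  0.2] turn z -0.05
w3 [326  89  20  21 332] [335.2199  98.8434] ((335.1528015136719, 98.85371398925781), (18.23859214782715, 18.30467414855957), 7.594644546508789)
w4 [313 170  18  19 284] [321.6092 178.919 ] ((321.6768493652344, 178.90855407714844), (17.00645637512207, 16.675161361694336), 6.340191841125488)
```

View pics/w4z.png

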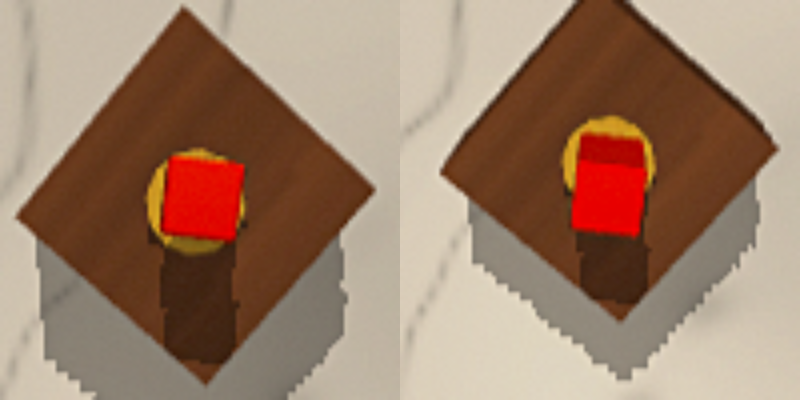

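```bash
python3 - <<'E'
from h import *
np.set_printoptions(precision=4,suppress=True)
a,b=wray('w3',(335.2,98.85)),wray('w4',(321.64,178.9))
x,e=tri([a,b]);print(x,e,atz(a,.1),atz(b,.1))
# flange/holder check from w3,w4 (block corners at .055)
for c in [(183,8),(375,190),(206,383),(17,215)]: print(atz(wray('w3',(285+c[0]/4,50+c[1]/4)),.055))
plan(x[0],x[1],.071+0.05,92)
E
```

```text
[0.5223 0.1543 0.0983] [np.float64(0.1), np.float64(0.1)] [0.5223 0.1542 0.1   ] [0.5222 0.1547 0.1   ]
[0.5131 0.1955 0.055 ]
[0.5651 0.1631 0.055 ]
[0.5327 0.1116 0.055 ]
[0.4809 0.1442 0.055 ]
t 3.77 tcp [0.5236 0.1432 0.2312] psi 98.95 tilt [-0.0002 -0.0008 -1.    ] F [-0.32 -0.88  0.42] w 0.0849 j [ 0.13  0.31 -0.21  1.05 -0.    1.55]
shift mm [ 11.3   0.5 110.2] turn z 6.95
```

Pin axis is at (0.5224, 0.1542) with its top at 0.098, and the holder centre agrees. Turn +7° and descend so TCP z is about 0.0665.

```bash
python3 -m inch '[[[11,0.5,0],[0,0,7],85],[[0,0,30],[0,0,0],85],[[0,0,30],[0,0,0],85],[[0,0,30],[0,0,0],85],[[0,0,20],[0,0,0],85],[[0,0,0],[0,0,0],85],[[0,0,0],[0,0,0],85]]'
python3 -c "
from h import *
plan(.5224,.1542,.0663,92)"
```

```text
time_s: 4.35
ee_pos: [0.5217, 0.1537, 0.1207]
ee_rot: [0.695, 0.719, -0.001, -0.001]
ft_force: [0.9, -0.3, -0.5]
width: 0.0853
t 4.35 tcp [0.5217 0.1537 0.1207] psi 91.9 tilt [-2.6e-03 -7.0e-04 -1.0e+00] F [ 0.94 -0.25 -0.53] w 0.0853 j [ 0.15  0.42 -0.36  0.79 -0.    1.69]
shift mm [ 0.5  0.9 54.4] turn z -0.1
```

```bash
python3 -m inch '[[[0.4,0.8,20],[0,0,0],85],[[0,0,20],[0,0,0],85],[[0,0,14],[0,0,0],85],[[0,0,0],[0,0,0],85],[[0,0,0],[0,0,0],85]]'
python3 -c "
from h import *
plan(.5224,.1542,.0663,92);look('w5')"
```

```text
time_s: 4.77
ee_pos: [0.524, 0.1551, 0.0686]
ee_rot: [0.695, 0.719, 0.0, 0.0]
ft_force: [0.1, -0.0, 0.2]
width: 0.0845
t 4.77 tcp [0.524  0.1551 0.0686] psi 91.97 tilt [ 0.0011  0.     -1.    ] F [ 0.09 -0.04  0.18] w 0.0845 j [ 0.15  0.48 -0.42  0.67 -0.    1.69]
shift mm [-0.9 -1.7  2.3] turn z -0.03
```

View pics/w5.png

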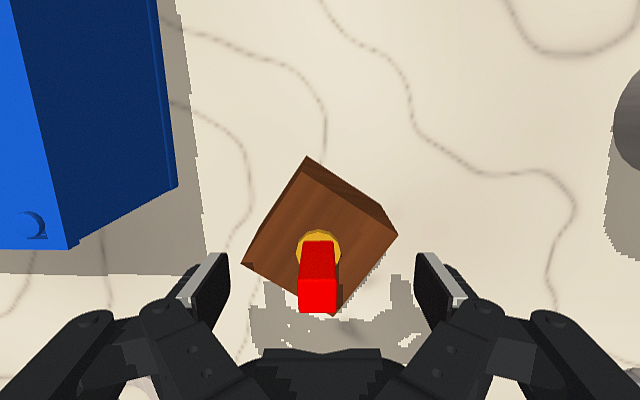

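The handle stands squarely between the pads, at (318,290), about 1 to 2 mm toward -y, which agrees with the numbers. Correct and close.

```bash
python3 -m inch '[[[-0.8,-1.5,2],[0,0,0],85],[[0,0,0],[0,0,0],40],[[0,0,0],[0,0,0],20],[[0,0,0],[0,0,0],10],[[0,0,0],[0,0,0],10],[[0,0,0],[0,0,0],10],[[0,0,0],[0,0,0],10],[[0,0,0],[0,0,0],10]]'
python3 -m inch '[[[0,0,0],[0,0,0],10],[[0,0,0],[0,0,0],10],[[0,0,0],[0,0,0],10]]'
python3 -c "
from h import *
plan(.5224,.1542,.0663,92)"
```

```text
time_s: 5.48
ee_pos: [0.5219, 0.1547, 0.0655]
ee_rot: [0.695, 0.719, 0.0, 0.0]
ft_force: [-0.8, 0.3, 1.3]
width: 0.0149
time_s: 5.73
ee_pos: [0.5219, 0.1547, 0.0655]
ee_rot: [0.695, 0.719, 0.0, 0.0]
ft_force: [0.1, -0.2, 4.1]
width: 0.0156
t 5.73 tcp [0.5219 0.1547 0.0655] psi 92.02 tilt [ 3.e-04  1.e-04 -1.e+00] F [ 0.1  -0.25  4.07] w 0.0156 j [ 0.15  0.48 -0.42  0.66  0.    1.69]
shift mm [-0.5  0.5 -0.8] turn z 0.02
```

Gripped, width 15.6 mm. Lift.

```bash
python3 -m inch '[[[0,0,-6],[0,0,0],10],[[0,0,-12],[0,0,0],10],[[0,0,-20],[0,0,0],10],[[0,0,-30],[0,0,0],10],[[0,0,-30],[0,0,0],10],[[0,0,-30],[0,0,0],10],[[0,0,-25],[0,0,0],10],[[0,0,0],[0,0,0],10]]'
python3 -m inch '[[[0,0,0],[0,0,0],10],[[0,0,0],[0,0,0],10]]'
python3 - <<'E'
from h import *
look('w6');cv2.imwrite('pics/s6.png',ctrl.read_camera('scene'))
plan(.5241,-.1796,.218,76.55)
E
```

```text
time_s: 6.4
ee_pos: [0.5246, 0.1551, 0.2238]
ee_rot: [0.695, 0.719, 0.003, 0.003]
ft_force: [0.7, 0.8, -0.9]
width: 0.015
time_s: 6.57
ee_pos: [0.5211, 0.1546, 0.2175]
ee_rot: [0.695, 0.719, -0.0, -0.0]
ft_force: [-0.6, -0.3, -1.5]
width: 0.0152
t 6.67 tcp [0.5205 0.1545 0.2166] psi 92.02 tilt [-3.2e-03 -5.0e-04 -1.0e+00] F [-0.42 -0.37 -0.95] w 0.0153 j [ 0.15  0.33 -0.23  1.02  0.    1.69]
shift mm [-334.    -8.2   -1.2] turn z 15.47
```

View pics/w6.png

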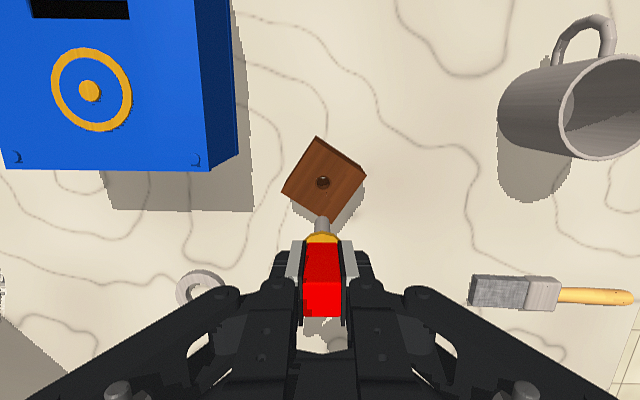

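View pics/s6.png

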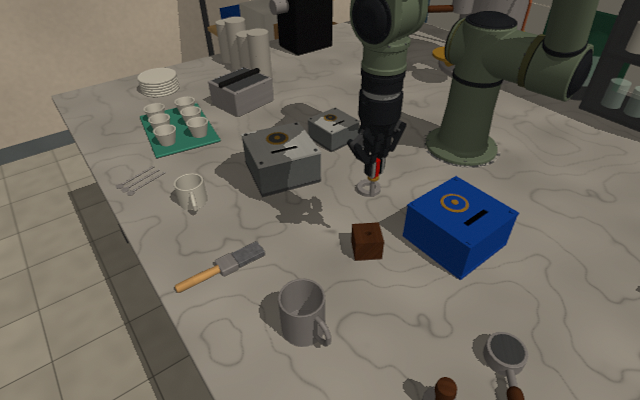

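The pin is out of the holder, held straight; the shank shows at (323,225) and the hole is empty at (323,182). Carry it to above the slot.

```bash
python3 -m inch '[[[-20,-0.5,0],[0,0,0],10],[[-38,-1,0],[0,0,0],10],[[-38,-1,0],[0,0,0],10],[[-38,-1,0],[0,0,0],10],[[-38,-1,0],[0,0,0],10],[[-38,-1,0],[0,0,0],10],[[-38,-1,0],[0,0,0],10],[[-38,-1,0],[0,0,0],10]]'
python3 -m inch '[[[-30,-1,0],[0,0,0],10],[[-16,0,0],[0,0,0],10],[[0,0,0],[0,0,6],10],[[0,0,0],[0,0,6],10],[[0,0,0],[0,0,3.4],10],[[0,0,0],[0,0,0],10],[[0,0,0],[0,0,0],10]]'
python3 - <<'E'
from h import *
look('w7')
plan(.5241,-.1796,.175,76.55)
E
```

```text
time_s: 7.33
ee_pos: [0.5231, -0.1329, 0.2168]
ee_rot: [0.695, 0.719, -0.0, -0.001]
ft_force: [0.6, 0.5, -0.5]
width: 0.0152
time_s: 7.92
ee_pos: [0.5242, -0.1771, 0.217]
ee_rot: [0.784, 0.621, -0.001, -0.001]
ft_force: [0.9, 1.2, -1.0]
width: 0.0152
t 7.97 tcp [ 0.5244 -0.1771  0.2173] psi 76.71 tilt [-1.7e-03  8.0e-04 -1.0e+00] F [ 0.19 -0.45 -1.09] w 0.0152 j [-0.46  0.34 -0.2   1.02 -0.    1.34]
shift mm [-2.5  0.4 42.3] turn z 0.16
```

View pics/w7.png

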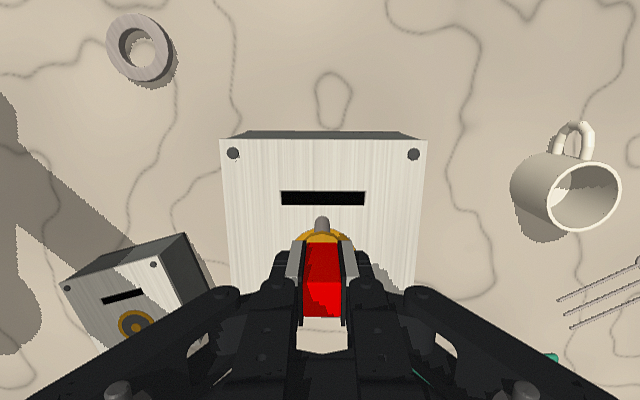

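```bash
python3 - <<'E'
from h import *
m=ctrl.camera_model('wrist');Ti=np.linalg.inv(m['T_tool_cam'])
for x,z in((-.0004,.0555),(-.0004,.0535),(-.0044,.0555),(.0036,.0555)):
  for y in(0,):
    p=Ti@[x,y,z,1];print(x,z,m['fx']*p[0]/p[2]+m['cx'],m['fy']*p[1]/p[2]+m['cy'])
im=cv2.imread('pics/w7.png');cv2.imwrite('pics/w7z.png',cv2.resize(im[180:250,271:371],(800,560),interpolation=cv2.INTER_CUBIC))
E
```

```text
-0.0004 0.0555 321.46860964897843 221.11083680240074
-0.0004 0.0535 321.46701638045914 222.16832152067468
-0.0044 0.0555 321.4753890130387 226.72328645121203
0.0036 0.0555 321.46175652891293 215.4373265788835
```

View pics/w7z.png

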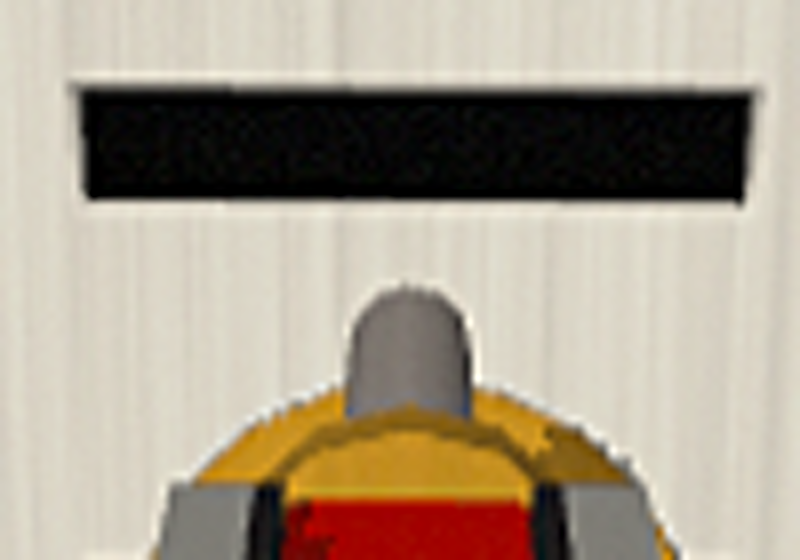

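The tip projects where predicted: front edge at row 215.7 against 215.4, so the pin is straight. Move to one end of the slot (s = -26 mm) with the tip 10 mm above the cover.

```bash
python3 -m inch '[[[-2,-10,10],[0,0,0],10],[[0,-10,20],[0,0,0],10],[[0,-5.6,20],[0,0,0],10],[[0,0,2],[0,0,0],10],[[0,0,0],[0,0,0],10],[[0,0,0],[0,0,0],10],[[0,0,0],[0,0,0],10]]'
python3 - <<'E'
from h import *
look('w8')
plan(.4989,-.1731,.165,76.55)
im=cv2.imread('pics/w8.png');cv2.imwrite('pics/w8z.png',cv2.resize(im[150:290,251:451],(800,560),interpolation=cv2.INTER_CUBIC))
E
```

```text
time_s: 8.55
ee_pos: [0.5009, -0.1739, 0.1675]
ee_rot: [0.785, 0.62, 0.001, 0.001]
ft_force: [0.1, -0.2, 0.5]
width: 0.0148
t 8.6 tcp [ 0.5008 -0.174   0.1675] psi 76.64 tilt [ 0.0022 -0.0011 -1.    ] F [-0.24  0.43 -0.89] w 0.0154 j [-0.47  0.34 -0.35  0.88  0.    1.33]
shift mm [ 0.4 -2.1  2.5] turn z 0.09
```

View pics/w8z.png

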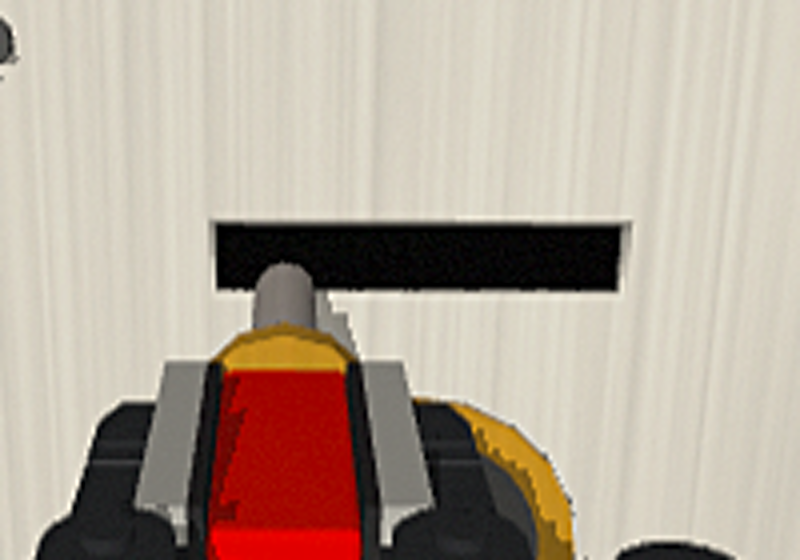

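The tip hangs over the slot's left end as intended: tip front at (322,216), slot from (305,..) to (405,..). Enter the slot, checking force.

```bash
python3 -m inch '[[[0.3,-1,5],[0,0,0],10],[[0,0,4],[0,0,0],10],[[0,0,2],[0,0,0],10],[[0,0,0],[0,0,0],10],[[0,0,0],[0,0,0],10]]'
python3 -m inch '[[[0,0,2],[0,0,0],10],[[0,0,2],[0,0,0],10],[[0,0,2],[0,0,0],10],[[0,0,0],[0,0,0],10],[[0,0,0],[0,0,0],10]]'
python3 - <<'E'
from h import *
plan(.4989,-.1731,.1395,76.55)
look('w9')
im=cv2.imread('pics/w9.png');cv2.imwrite('pics/w9z.png',cv2.resize(im[150:290,251:451],(800,560),interpolation=cv2.INTER_CUBIC))
E
```

```text
time_s: 9.02
ee_pos: [0.4985, -0.1729, 0.155]
ee_rot: [0.785, 0.62, -0.0, -0.0]
ft_force: [0.0, 0.9, -0.7]
width: 0.0153
time_s: 9.43
ee_pos: [0.4985, -0.1729, 0.1491]
ee_rot: [0.785, 0.62, -0.0, -0.0]
ft_force: [-0.4, -0.5, -0.9]
width: 0.0152
t 9.43 tcp [ 0.4985 -0.1729  0.1491] psi 76.61 tilt [-3.e-04  2.e-04 -1.e+00] F [-0.38 -0.5  -0.89] w 0.0152 j [-0.47  0.36 -0.37  0.84  0.    1.33]
shift mm [-0.1  0.4  9.6] turn z 0.06
```

View pics/w9z.png

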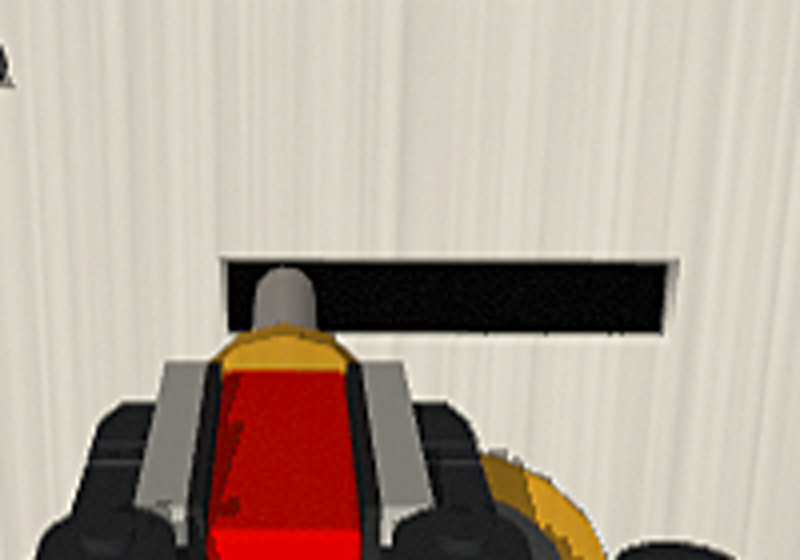

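The tip is inside the slot with no force. Lower gently to the carrier, expected at TCP z about 0.1395.

```bash
python3 -m inch '[[[0,0,3],[0,0,0],10],[[0,0,3],[0,0,0],10],[[0,0,1],[0,0,0],10],[[0,0,0],[0,0,0],10],[[0,0,0],[0,0,0],10]]'
python3 -m inch '[[[0,0,1],[0,0,0],10],[[0,0,0],[0,0,0],10],[[0,0,0],[0,0,0],10]]'
python3 -m inch '[[[0,0,1],[0,0,0],10],[[0,0,0],[0,0,0],10],[[0,0,0],[0,0,0],10]]'
```

```text
time_s: 9.9
ee_pos: [0.4985, -0.1728, 0.1421]
ee_rot: [0.785, 0.62, -0.0, -0.0]
ft_force: [-1.1, 0.0, 0.6]
width: 0.0151
time_s: 10.15
ee_pos: [0.4987, -0.1729, 0.1413]
ee_rot: [0.785, 0.62, 0.0, 0.0]
ft_force: [-0.2, -0.3, -1.7]
width: 0.0154
time_s: 10.4
ee_pos: [0.4986, -0.1729, 0.1402]
ee_rot: [0.785, 0.62, -0.0, -0.0]
ft_force: [-0.9, 0.3, -1.5]
width: 0.015
```

```bash
python3 -m inch '[[[0,0,1],[0,0,0],10],[[0,0,0],[0,0,0],10],[[0,0,0],[0,0,0],10]]'
python3 -m inch '[[[0,0,0.7],[0,0,0],10],[[0,0,0],[0,0,0],10],[[0,0,0],[0,0,0],10]]'
```

```text
time_s: 10.65
ee_pos: [0.4988, -0.173, 0.1395]
ee_rot: [0.785, 0.62, 0.0, 0.0]
ft_force: [-0.2, 0.9, 0.1]
width: 0.0152
time_s: 10.9
ee_pos: [0.4988, -0.173, 0.1389]
ee_rot: [0.785, 0.62, 0.0, 0.0]
ft_force: [0.3, -0.4, 3.0]
width: 0.0154
```

Contact at about TCP z 0.139, as expected. A little more preload.

```bash
python3 -m inch '[[[0,0,0.6],[0,0,0],10],[[0,0,0],[0,0,0],10],[[0,0,0],[0,0,0],10]]'
python3 -m inch '[[[0,1.5,0],[0,0,0],10],[[0,1.5,0],[0,0,0],10]]'
python3 -m inch '[[[0,1.5,0],[0,0,0],10],[[0,0,0],[0,0,0],10]]'
```

```text
time_s: 11.15
ee_pos: [0.4988, -0.173, 0.1382]
ee_rot: [0.785, 0.62, 0.0, 0.0]
ft_force: [-0.5, 0.1, 4.4]
width: 0.0152
time_s: 11.32
ee_pos: [0.5007, -0.1734, 0.1379]
ee_rot: [0.785, 0.62, -0.001, -0.001]
ft_force: [-2.9, 0.4, 5.3]
width: 0.0156
time_s: 11.48
ee_pos: [0.5024, -0.1739, 0.1378]
ee_rot: [0.785, 0.62, -0.001, -0.001]
ft_force: [-2.8, 0.6, 5.3]
width: 0.015
```

```bash
python3 -m inch '[[[0,1.2,0],[0,0,0],10],[[0,1.2,0],[0,0,0],10]]'
python3 -m inch '[[[0,1,0],[0,0,0],10],[[0,1,0],[0,0,0],10]]'
python3 -m inch '[[[0,1,0],[0,0,0],10],[[0,1,0],[0,0,0],10]]'
```

```text
time_s: 11.65
ee_pos: [0.5045, -0.1743, 0.1378]
ee_rot: [0.785, 0.62, -0.001, -0.001]
ft_force: [-3.7, 0.9, 5.6]
width: 0.0151
time_s: 11.82
ee_pos: [0.5064, -0.1747, 0.1377]
ee_rot: [0.785, 0.62, -0.001, -0.001]
ft_force: [-3.4, 1.0, 5.6]
width: 0.0153
time_s: 11.98
ee_pos: [0.5084, -0.1752, 0.1378]
ee_rot: [0.785, 0.62, -0.001, -0.001]
ft_force: [-3.3, 1.8, 6.5]
width: 0.0154
```

```bash
python3 -m inch '[[[0,1,0],[0,0,0],10],[[0,1,0],[0,0,0],10]]'
python3 -m inch '[[[0,1,0],[0,0,0],10],[[0,1,0],[0,0,0],10]]'
python3 -m inch '[[[0,1,0],[0,0,0],10],[[0,1,0],[0,0,0],10]]'
```

```text
time_s: 12.15
ee_pos: [0.5103, -0.1757, 0.1378]
ee_rot: [0.785, 0.62, -0.001, -0.001]
ft_force: [-4.1, 0.1, 5.4]
width: 0.015
time_s: 12.32
ee_pos: [0.5123, -0.1761, 0.1378]
ee_rot: [0.785, 0.62, -0.001, -0.001]
ft_force: [-3.6, 0.4, 5.5]
width: 0.0156
time_s: 12.48
ee_pos: [0.5142, -0.1766, 0.1378]
ee_rot: [0.785, 0.62, -0.001, -0.001]
ft_force: [-2.7, 2.4, 6.0]
width: 0.0154
```

```bash
python3 -m inch '[[[0,1,0],[0,0,0],10],[[0,1,0],[0,0,0],10]]'
python3 -m inch '[[[0,1,0],[0,0,0],10],[[0,1,0],[0,0,0],10]]'
python3 -m inch '[[[0,1,0],[0,0,0],10],[[0,1,0],[0,0,0],10]]'
```

```text
time_s: 12.65
ee_pos: [0.5162, -0.1771, 0.1378]
ee_rot: [0.785, 0.62, -0.001, -0.001]
ft_force: [-3.3, 1.0, 5.2]
width: 0.0152
time_s: 12.82
ee_pos: [0.5185, -0.1776, 0.1376]
ee_rot: [0.785, 0.62, -0.0, -0.001]
ft_force: [-0.1, 0.2, -0.9]
width: 0.0147
time_s: 12.98
ee_pos: [0.521, -0.1782, 0.1374]
ee_rot: [0.785, 0.62, -0.0, -0.0]
ft_force: [-0.6, 1.0, -1.5]
width: 0.0151
```

Support lost around x = 0.518 and still free at 0.521, so the hole is here. Back about 0.7 mm and lower step by step.

```bash
python3 -m inch '[[[0,-0.7,0],[0,0,0],10],[[0,0,1],[0,0,0],10],[[0,0,0],[0,0,0],10]]'
python3 -m inch '[[[0,0,1],[0,0,0],10],[[0,0,0],[0,0,0],10],[[0,0,0],[0,0,0],10]]'
```

```text
time_s: 13.23
ee_pos: [0.5202, -0.178, 0.1366]
ee_rot: [0.785, 0.62, -0.0, -0.0]
ft_force: [0.5, -0.2, -0.5]
width: 0.0156
time_s: 13.48
ee_pos: [0.5202, -0.1781, 0.1359]
ee_rot: [0.785, 0.62, -0.0, -0.0]
ft_force: [-0.2, 1.2, -0.8]
width: 0.0154
```

```bash
python3 -m inch '[[[0,0,1],[0,0,0],10],[[0,0,1],[0,0,0],10],[[0,0,0],[0,0,0],10]]'
python3 -m inch '[[[0,0,1.5],[0,0,0],10],[[0,0,1.5],[0,0,0],10],[[0,0,0],[0,0,0],10]]'
```

```text
time_s: 13.73
ee_pos: [0.5201, -0.178, 0.1338]
ee_rot: [0.785, 0.62, -0.0, -0.0]
ft_force: [-0.5, 1.7, -0.9]
width: 0.0151
time_s: 13.98
ee_pos: [0.5201, -0.178, 0.1306]
ee_rot: [0.785, 0.62, -0.0, -0.0]
ft_force: [0.7, 1.0, -0.5]
width: 0.0151
```

```bash
python3 -m inch '[[[0,0,3],[0,0,0],10],[[0,0,3],[0,0,0],10],[[0,0,0],[0,0,0],10]]'
python3 -m inch '[[[0,0,3],[0,0,0],10],[[0,0,3],[0,0,0],10],[[0,0,0],[0,0,0],10]]'
python3 -m inch '[[[0,0,2],[0,0,0],10],[[0,0,2],[0,0,0],10],[[0,0,0],[0,0,0],10],[[0,0,0],[0,0,0],10]]'
```

```text
time_s: 14.23
ee_pos: [0.5198, -0.1779, 0.1242]
ee_rot: [0.785, 0.62, -0.0, -0.0]
ft_force: [0.1, -0.1, -0.5]
width: 0.0155
time_s: 14.48
ee_pos: [0.5199, -0.1779, 0.1183]
ee_rot: [0.785, 0.62, -0.0, -0.0]
ft_force: [-0.2, -0.5, -1.3]
width: 0.0151
time_s: 14.82
ee_pos: [0.5202, -0.178, 0.1149]
ee_rot: [0.785, 0.62, -0.0, -0.0]
ft_force: [-0.7, -0.9, -1.1]
width: 0.0152
```

```bash
python3 -m inch '[[[0,0,1.5],[0,0,0],10],[[0,0,1.5],[0,0,0],10],[[0,0,0],[0,0,0],10]]'
python3 -m inch '[[[0,0,1],[0,0,0],10],[[0,0,0],[0,0,0],10],[[0,0,0],[0,0,0],10]]'
python3 -m inch '[[[0,0,0.5],[0,0,0],10],[[0,0,0],[0,0,0],10],[[0,0,0],[0,0,0],10]]'
```

```text
time_s: 15.07
ee_pos: [0.5201, -0.178, 0.1117]
ee_rot: [0.785, 0.62, -0.0, -0.0]
ft_force: [-0.1, 0.4, -1.2]
width: 0.0153
time_s: 15.32
ee_pos: [0.5202, -0.1781, 0.1109]
ee_rot: [0.785, 0.62, -0.0, -0.0]
ft_force: [0.0, -0.3, -0.9]
width: 0.0151
time_s: 15.57
ee_pos: [0.5203, -0.178, 0.1105]
ee_rot: [0.785, 0.62, 0.0, -0.0]
ft_force: [0.4, 1.1, -0.4]
width: 0.0155
```

```bash
python3 -m inch '[[[0,0,0.4],[0,0,0],10],[[0,0,0],[0,0,0],10],[[0,0,0],[0,0,0],10]]'
python3 -m inch '[[[0,0,0.3],[0,0,0],10],[[0,0,0],[0,0,0],10],[[0,0,0],[0,0,0],10]]'
python3 -c "
from h import *
look('w10')"
```

```text
time_s: 15.82
ee_pos: [0.5203, -0.1781, 0.1105]
ee_rot: [0.785, 0.62, 0.0, 0.0]
ft_force: [-1.7, 0.4, 3.9]
width: 0.0152
time_s: 16.07
ee_pos: [0.5203, -0.1781, 0.1104]
ee_rot: [0.785, 0.62, 0.0, 0.0]
ft_force: [-1.8, 1.9, 7.1]
width: 0.0151
```

View pics/w10.png

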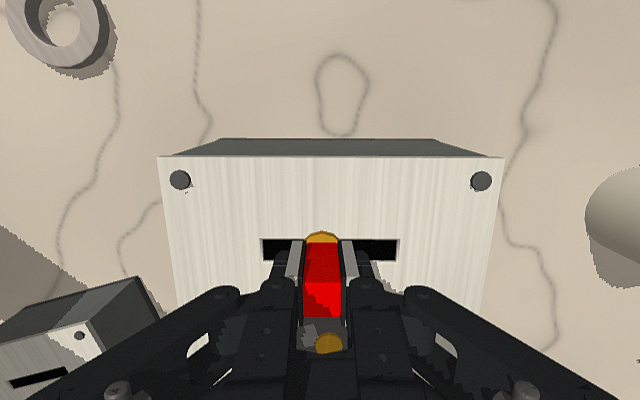

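Hard stop at TCP z 0.1104, exactly the computed home height, with the flange on the cover. Relax and open.

```bash
python3 -m inch '[[[0,0,-0.3],[0,0,0],10],[[0,0,0],[0,0,0],20],[[0,0,0],[0,0,0],30],[[0,0,0],[0,0,0],50],[[0,0,0],[0,0,0],50],[[0,0,0],[0,0,0],50],[[0,0,0],[0,0,0],50]]'
python3 -m inch '[[[0,0,-5],[0,0,0],50],[[0,0,-15],[0,0,0],50],[[0,0,-30],[0,0,0],50],[[0,0,-30],[0,0,0],50],[[0,0,-30],[0,0,0],50],[[0,0,-10],[0,0,0],50],[[0,0,0],[0,0,0],50]]'
python3 -m inch '[[[-20,0,0],[0,0,0],50],[[-30,0,0],[0,0,0],50],[[-10,0,0],[0,0,0],50],[[0,0,0],[0,0,0],50],[[0,0,0],[0,0,0],50],[[0,0,0],[0,0,0],50]]'
python3 - <<'E'
from h import *
look('w11')
cv2.imwrite('pics/s11.png',ctrl.read_camera('scene'));cv2.imwrite('pics/t11.png',ctrl.read_camera('top'))
s=cv2.imread('pics/s11.png')[110:210,235:335]
cv2.imwrite('pics/s11z.png',cv2.resize(s,(600,600),interpolation=cv2.INTER_CUBIC))
plan(.52,-.178,.11,76.5)
E
```

```text
time_s: 16.7
ee_pos: [0.5203, -0.1781, 0.11]
ee_rot: [0.785, 0.62, -0.0, -0.0]
ft_force: [-0.7, -0.2, -0.4]
width: 0.0498
time_s: 17.28
ee_pos: [0.5221, -0.179, 0.2335]
ee_rot: [0.785, 0.62, 0.001, 0.003]
ft_force: [-0.2, -1.3, -0.4]
width: 0.05
time_s: 17.78
ee_pos: [0.506, -0.2354, 0.2292]
ee_rot: [0.785, 0.62, 0.0, -0.001]
ft_force: [0.0, 0.1, -0.6]
width: 0.05
t 17.93 tcp [ 0.5065 -0.2354  0.2298] psi 76.69 tilt [-4.e-04  5.e-04 -1.e+00] F [-0.13  0.99 -0.8 ] w 0.0501 j [-0.57  0.34 -0.17  1.06  0.    1.24]
shift mm [ 58.9   0.  119.9] turn z 0.19
```

View pics/w11.png

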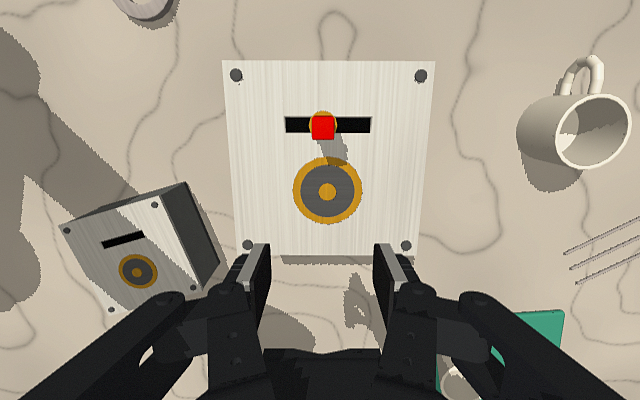

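View pics/s11z.png

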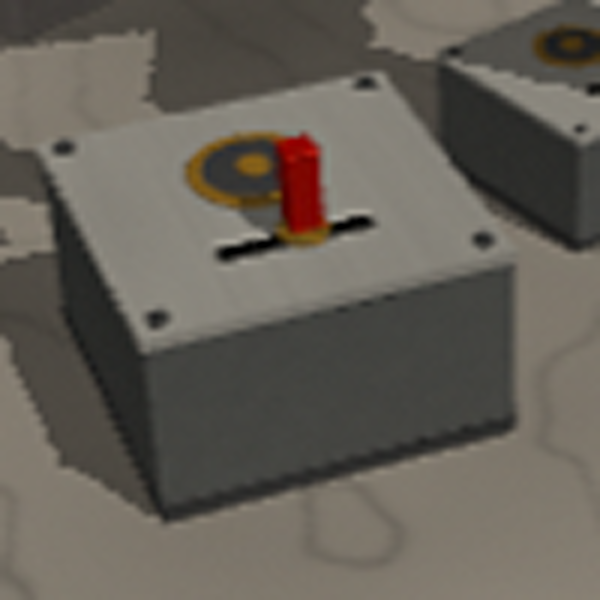

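View pics/t11.png

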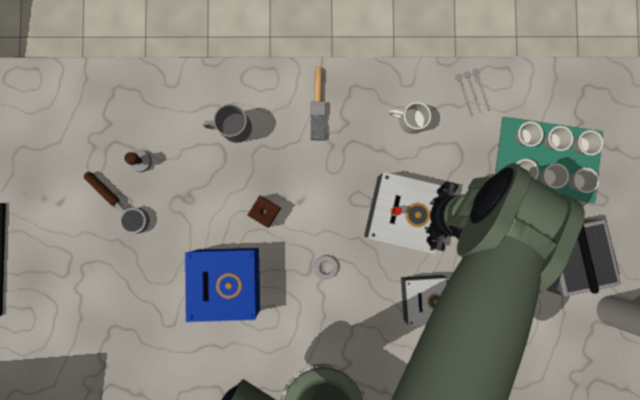

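The pin stands upright with its flange on the cover, and the bystanders haven't moved. I'll check the handle-top height: it should be 0.145.

```bash
python3 - <<'E'
from h import *
im=cv2.imread('pics/w11.png').astype(int);m=((im[...,2]>200)&(im[...,1]<60)).astype(np.uint8)
k,l,s,c=cv2.connectedComponentsWithStats(m);i=1+np.argmax(s[1:,4]);print(c[i],s[i])
print(tri([wray('w11',c[i]),ray(ctrl.camera_model('scene'),(298.5/6-.5+235,146.5/6-.5+110))]))
a,b=cv2.imread('pics/top0.png'),cv2.imread('pics/t11.png')
for n,(x,y,w,h) in dict(jug=(200,100,55,45),brush=(305,60,30,85),cup=(385,98,50,36),burr=(310,250,35,35)).items():
    print(n,cv2.absdiff(a[y:y+h,x:x+w],b[y:y+h,x:x+w]).max())
print(ctrl.get_obs()['time_s'])
E
```

```text
[322.22746781 127.4806867 ] [312 117  22  22 466]
(array([ 0.51916504, -0.17770141,  0.14589708]), [np.float64(1.1), np.float64(1.1)])
jug 18
brush 19
cup 19
burr 18
17.9333
```

Handle top is at 0.1459 m against 0.145 for home, within calibration. Bystanders are unchanged. Handing in.

```bash
python3 -c "
from cell import ctrl
print(ctrl.finish_job())"
```

```text
the job is handed in; nothing more can be done
None
```

The locking pin is home in the burr carrier: I took it from the holder, put it through the slot of the larger grey chamber, and felt along from one end. The tip lost its support about 4 mm from the slot's middle. There I lowered the pin until the flange stopped on the cover, then let go and withdrew. The job was handed in at about 18 s.

- **Seating:** the hard stop came at a tool height of 110.4 mm, against a computed 110.3 mm. The handle top measured 145.9 mm (145 expected, calibration good to about 2 mm), and in the pictures the pin stands upright with its flange on the cover.
- **Force:** the highest reading was about 7.5 N, when the flange stopped on the cover. While feeling along it was about 7.5 N at most. Forces were only read at the end of each short move.
- **Bystanders:** the jug, cup, brush and burr ring showed no change beyond picture noise between the first and last top views.

No check failed or disagreed.

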